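# Open the spring-lidded roller case and rest the clay roller

### The arm

A 6-joint arm with a two-finger parallel gripper is mounted at the origin on the work surface. World frame = base frame: x ahead of the robot, y to its left, z up, the work surface at z = 0. Lengths are in m, angles in rad, forces in N, time in s.
With the tool pointing down it reaches from about 0.375 to 0.9 m from the base axis. Payload 3.1 kg.
Tool frame: the origin (TCP) lies between the finger pads; the fingertips stand 17 mm ahead of it and the grasp point (between the pads) lies 2 mm behind it (robot.nose_length is the distance from the TCP to the fingertips, in m); z points along the fingers, y is the line along which they close (so a half turn about z gives the same grasp; the last joint's range is limited). The gripper opens to 87 mm and grips with 3 to 60 N. Pads are 19 mm wide; open, the fingers measure 117 mm over their backs; the gripper's body (75 mm by 190 mm) begins 51 mm behind the grasp point.
Start: joints at [-1.379, 0.527, 1.433, -0, 1.181, -0.178], TCP at [0.226, -0.582, 0.24] pointing down, gripper open.
Joint ranges: [-3.08, 3.08], [-0.75, 2.2], [0.22, 2.44], [-1.43, 4.57], [0, 2.65], [-2.85, 2.85]. Speed limits (rad/s): [2.79, 2.79, 3.14, 3.14, 3.14, 3.14].

### API

Orientations are given as a unit quaternion [x, y, z, w].
In Python, from rig import robot, cams gives the robot as it stands.
- The arm moves only by the shell command python3 -m pendant 'ROWS' [FORCE]. ROWS is JSON, a list of rows, each an object with "jaw": the opening, from 0 (shut) to 1 (fully open); "linear": the shift along the tool's x, y, z in cm, a list of three; "twist": the turn about the tool's z in degrees. A call has 1 to 12 rows; each row shifts and turns the commanded pose from where the row before left it, along the tool's axes as they then stand; what a row does not reach is not made up. A row lasts 1/12 s, in which the tool goes at most 41.7 mm and 7.16 degrees, less where a joint would pass 70% of its speed; a pose out of reach is approached as far as the arm can. A call is refused whole if a number of a shift passes 4.17 or a number of a turn 7.16, either way. A call with a gripper value outside its range is refused whole. The fingers move at their own pace and stop on an object; FORCE is the grip in N (left out, the last holds). Time passes only in rows, so rows that do not move let the fingers close. It gives the time, the measured TCP pose, the force, the opening and the grip force at its end, in the units of the state.
- robot.get_obs(): the state, without advancing time (a new reading comes with each control period).
- cams.camera(name): name is "scene" or "top" or "wrist"; returns a dict with "color" (420x560x3 uint8, blue, green, red), "depth" (420x560 float32, m along the optical axis (not along the pixel's ray), 0 where there is no reading), "fov_y" (degrees; the focal length in pixels is half the picture's height over the tangent of half this angle, whatever the lens; pixels are square), "cx", "cy" (the principal point, pixels), "view" (4x4, takes a point from world to camera coordinates). Camera axes: x right, y down, z forward; pixel columns grow to the right and rows downward; lengths in m; the calibration is good to about 2 mm. A picture is of the moment at which its call begins.
- robot.hand_in(): hands the job in; it is judged then, once.
The state is a dict: "time": time; "q": joint angles; "joint_velocities": joint speeds; "joint_torque": joint torques, N m; "position": TCP position; "tool_rot": TCP orientation; "ft_force": force on the tool from outside, world axes, zero at the start; "moment": the same for the moment, N m; "grip_width": finger opening in m; "grip_force": force on a finger pad.
Only numpy, scipy, OpenCV 4.12 (cv2) and the standard library are available. Lean on these libraries where they do the work, as an engineer would, in place of code of your own. Each camera call takes 0.05 s, during which the arm holds its last target. There are 200 camera calls.

### The job

Gently press the red catch button of the blue-lidded case and keep the sprung lid in check as it opens, so that it never flies open, until it stands fully open. Then slide or roll the wooden clay roller sideways out of its two spring clips (do not pull it straight up), and lay it gently, not dropped, centred in the two V supports of the white rest. Do not disturb the paint pots and the white tile.

Things in the scene. Friction and masses are not known exactly. Their poses are not given: they have to be found in the camera images.
- case: Plywood case, fixed. Outside 160 mm (its x) by 200 mm (its y) by 54 mm high, walls 5 mm thick, blue lid 8 mm thick on top. Origin: centre of the underside, z up. Its front (-x) carries a grey catch housing with a sloping face; the lid's hinge runs along its +x top edge.
- catch_slope (a point): Middle of the catch face between red button and yellow tab, level with the button's face at rest; at (-102, 0, 44) mm in the case's frame, axes as the case. The face's outward normal is (-0.616, 0, 0.788) there (38 degrees from vertical, leaning to the front): come in against it with a tilted tool, fingers about 40 mm apart along the case's y: one on the button, the other over the tab.
- button_top (a point): Centre of the red button's face, at (-102, 27, 44) mm in the case's frame at rest; 34 mm wide in y, 30 mm along the slope. It lies in a well between two fixed grey walls, above and below it on the slope, 34 mm apart; the lower stands 10 mm, the upper (a hood) 22 mm proud of the button: go in, and out for 28 mm, along the slope's normal.
- button (a joint): Travel of the red button along the slope's normal, m: 0 at rest, 0.0085 fully pressed; 1.5 N to start, about 5 N fully pressed. It frees the lid from about 0.004 on.
- lid_tab (a point): Centre line of the yellow lid tab's outer face, at (-98, -27, 39) mm in the case's frame when shut. Part of the lid, 36 mm wide in y, reaching 30 mm down and 27 mm up the slope, parallel to the button's face and 6.5 mm deeper: a second finger level with the one on the button meets it when the button is 6.5 mm in, and then holds the lid back.
- lid (a joint): Lid angle, rad: 0 shut and latched, 1.7 fully open at its stop. A spring drives it, pushing at the tab with about 2.5 N when shut, less later. Unchecked it flies open; let it rise slowly against the finger (well under 2 rad/s). From 1.1 rad on it may be let go, finishes by itself slowly enough and stays open.
- lid_hinge (a point): Middle of the lid's hinge line (parallel to the case's y), at (+80, 0, +54) mm in the case's frame.
- roller_center (a point): Centre of the wooden clay roller, a plain cylinder 28 mm across and 130 mm long with green ends, 50 to 100 g; its x is its axis. It starts inside the case along the case's x, centre at (0, -35, 32) mm in the case's frame, under the jaws of two spring clips at x = +44 and -44 mm (each 14 mm wide: 74 mm free between them for the fingers).
- rails (a point): Middle of the case at the height of the tops of the two rails (18 mm above the table; at case x = +44 and -44 mm, y from -53 to 92 mm) on which the roller lies. The clips hook over it from the -y side and open to the case's +y: it leaves along the rails to +y, past small wheels that spring up, with 8 to 15 N, and is clear of the jaws at case y = 5 mm and beyond.
- clip_front (a joint): Angle of the front spring clip's jaw (case x = -44 mm) in rad: 0 at rest, about 0.25 as the roller passes sideways; beyond 0.45 the clip counts as bent (roller pulled upwards).
- clip_back (a joint): The same for the back clip (case x = +44 mm).
- rest: White wooden roller rest, fixed to the table: a board 130 mm (its x) by 90 mm (its y) by 10 mm with two V supports 12 mm wide at x = +45 and -45 mm, arms up to 47 mm high. Origin: centre of the underside, z up. A roller laid in both V's lies along its x with its centre at (0, 0, +43) mm in the rest's frame.
- pot_red: Red paint pot, 50 mm in diameter, 60 mm high, origin at the centre of its underside: leave alone.
- pot_yellow: Yellow paint pot, same size: leave alone.
- tile: White square tile with a round recess, 110 by 110 by 14 mm, lying flat: leave alone.
Not all that is in view belongs to the job. Several things look just like the rest: the one meant starts farthest to the robot's right.

How it is judged:
By the outcome, as a careful person would: the job done as asked, in the order asked, and still so for the second after the job is handed in, with the robot touching nothing.
It also fails if it takes over 64 s, if anything falls off the work surface, if the arm or the gripper's body presses on something with over 40 N, if the wrist force passes 120 N, or if a joint passes its speed limit or range.

## Working session

There is one attempt and no reset: what is moved stays moved. The work goes in short steps, Python scripts to look and compute and a shell command to move; the robot and the scene stay as the last step left them, time stands still between calls to the robot, and variables do not carry over. Pictures are saved under pics/ and viewed, at most 12 in all, crops included, and the job is handed in when it is done.

```bash
ls; mkdir -p pics
cat > h.py <<'E'
import numpy as np, cv2
from rig import robot, cams
def ray(c,u,v):
    f=c["color"].shape[0]/2/np.tan(np.radians(c["fov_y"])/2)
    V=np.array(c["view"]);R=V[:3,:3];o=-R.T@V[:3,3]
    return o,R.T@np.array([(u-c["cx"])/f,(v-c["cy"])/f,1.0])
def onz(c,u,v,z):
    o,d=ray(c,u,v);return o+d*(z-o[2])/d[2]
def cloud(c):
    h,w=c["depth"].shape;f=h/2/np.tan(np.radians(c["fov_y"])/2)
    u,v=np.meshgrid(np.arange(w),np.arange(h));d=c["depth"]
    P=np.stack([(u-c["cx"])/f*d,(v-c["cy"])/f*d,d],-1)
    V=np.array(c["view"]);return (P-V[:3,3])@V[:3,:3]
E
python3 - <<'E'
from h import *
for n in("scene","top"):
    c=cams.camera(n);cv2.imwrite(f"pics/{n}0.png",c["color"]);print(n,c["fov_y"],c["cx"],c["cy"],np.round(c["view"],3).tolist())
    np.save(f"pics/{n}0.npy",c,allow_pickle=True)
print(robot.get_obs())
E
```

```text
pics
scene 53.46224039095498 273.7155289009158 216.79660415092314 [[-0.124, 0.992, -0.011, 0.014], [0.701, 0.08, -0.709, -0.371], [-0.702, -0.095, -0.705, 1.427], [0.0, 0.0, 0.0, 1.0]]
top 42.287533384519094 265.91488834937684 211.4770021139914 [[0.015, -1.0, -0.0, 0.031], [-0.999, -0.015, -0.039, 0.555], [0.039, 0.001, -0.999, 1.475], [0.0, 0.0, 0.0, 1.0]]
{'time': 0.1, 'q': array([-1.37847140e+00,  5.28401999e-01,  1.43378631e+00, -2.13565549e-05,
        1.18138947e+00, -1.78499940e-01]), 'joint_velocities': array([ 0.00193823, -0.00049582, -0.00284526, -0.0006864 , -0.00074447,
        0.00097227]), 'joint_torque': array([ 1.75202069e-05, -4.40985346e+01, -1.77150714e+01,  6.35750033e-02,
        5.34232333e-02, -5.05066657e-05]), 'position': array([ 0.22638951, -0.58187872,  0.2386479 ]), 'tool_rot': array([ 9.82859068e-01,  1.84355814e-01, -1.67356066e-05, -9.92471173e-04]), 'ft_force': array([-0.03826204,  0.02602995,  0.48196665]), 'moment': array([ 0.00467707,  0.04158309, -0.04838928]), 'grip_force': 0.0, 'grip_width': 0.08674993639234446}
```

View pics/top0.png

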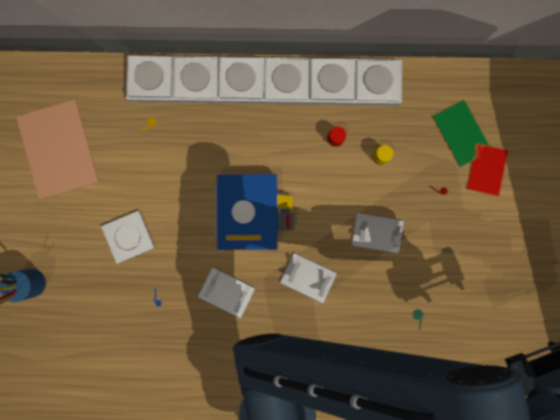

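View pics/scene0.png

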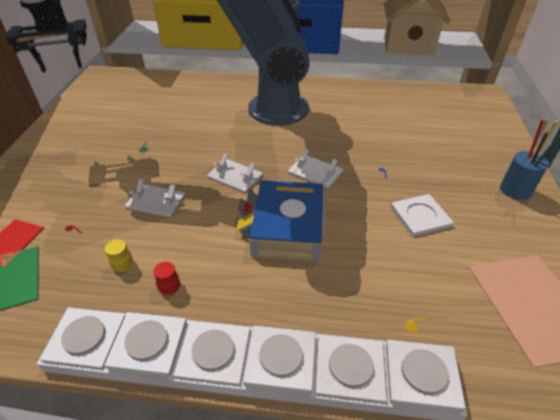

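The top view shows the case at (247,212) with its front (catch) to the right: red button at (288,222), yellow tab at (285,202). Rest look-alikes are at (378,233), (308,277) and (226,292). Image right is the robot's right, so the rest I want is at (378,233). The red and green cards and the small scoops are distractors.

Run:
```python
from h import *
c=np.load("pics/top0.npy",allow_pickle=True).item();im=c["color"];P=cloud(c)
hsv=cv2.cvtColor(im,cv2.COLOR_BGR2HSV)
def big(m,box):
    k=np.zeros_like(m);x0,y0,x1,y1=box;k[y0:y1,x0:x1]=m[y0:y1,x0:x1]
    cs,_=cv2.findContours(k,cv2.RETR_EXTERNAL,cv2.CHAIN_APPROX_NONE);return max(cs,key=cv2.contourArea)
def rect(ct,z):
    W=np.array([onz(c,u,v,z)[:2] for u,v in ct[:,0]],np.float32)
    r=cv2.minAreaRect(W);return r,cv2.boxPoints(r)
m=cv2.inRange(hsv,(100,120,50),(125,255,255))
ct=big(m,(200,160,300,260));mk=np.zeros(m.shape,np.uint8);cv2.drawContours(mk,[ct],-1,255,-1)
z=np.median(P[mk>0][:,2]);print("lid z",z);print(rect(ct,z))
for n,lo,hi in(("yellow",(20,120,90),(35,255,255)),("red",(0,110,50),(10,255,255)),("red2",(165,110,40),(180,255,255))):
    m=cv2.inRange(hsv,lo,hi);k=np.zeros_like(m);k[190:240,276:300]=m[190:240,276:300]
    if k.any(): v,u=np.nonzero(k);print(n,len(u),u.mean(),v.mean(),P[k>0].mean(0),np.ptp(P[k>0],axis=0))
# rest board by height
h=((P[...,2]>0.004)&(P[...,2]<0.07)).astype(np.uint8)*255
ct=big(h,(340,205,415,260));print("rest",rect(ct,0.012))
m=cv2.inRange(hsv,(0,0,95),(180,70,255));ct=big(m,(340,205,415,260));print("rest white",rect(ct,0.01))
bx=P[205:260,340:415];t=bx[(bx[...,2]>0.03)&(bx[...,2]<.06)];print(len(t),t[:,2].max());
cl=cv2.kmeans(t[:,:2].astype(np.float32),2,None,(3,50,1e-4),5,cv2.KMEANS_PP_CENTERS);print(cl[2])
cv2.imwrite("pics/crop1.png",cv2.resize(im[155:300,190:430],None,fx=3.3,fy=3.3,interpolation=cv2.INTER_CUBIC))
```

```text
lid z 0.06211792801398239
(((0.5518121719360352, 0.08833149820566177), (0.19300280511379242, 0.15618257224559784), 0.8392617106437683), array([[0.45417732, 0.16500092],
       [0.45646495, 0.0088351 ],
       [0.649447  , 0.01166208],
       [0.6471594 , 0.16782789]], dtype=float32))
yellow 211 285.62085308056874 201.22748815165878 [ 0.5820247  -0.01338451  0.03088398] [0.03901949 0.04297461 0.05992326]
red 50 287.54 221.68 [ 0.52674747 -0.01897568  0.03622123] [0.0351279  0.00887947 0.0271977 ]
red2 2 286.5 217.0 [ 0.5394205  -0.01613735  0.0329903 ] [0.01142341 0.00332179 0.02075092]
rest (((0.5014234781265259, -0.2642118036746979), (0.13470123708248138, 0.10914571583271027), 85.04607391357422), array([[ 0.44123843, -0.32659823],
       [ 0.5499764 , -0.33602345],
       [ 0.56160855, -0.20182538],
       [ 0.45287055, -0.19240016]], dtype=float32))
rest white (((0.5010650753974915, -0.26555362343788147), (0.13275760412216187, 0.09139799326658249), 80.83090209960938), array([[ 0.4453726 , -0.32380217],
       [ 0.53560275, -0.33836633],
       [ 0.55675757, -0.20730507],
       [ 0.4665274 , -0.19274092]], dtype=float32))
162 0.05082075132425197
[[ 0.5079203  -0.22063929]
 [ 0.49393892 -0.30929083]]
```

View pics/crop1.png

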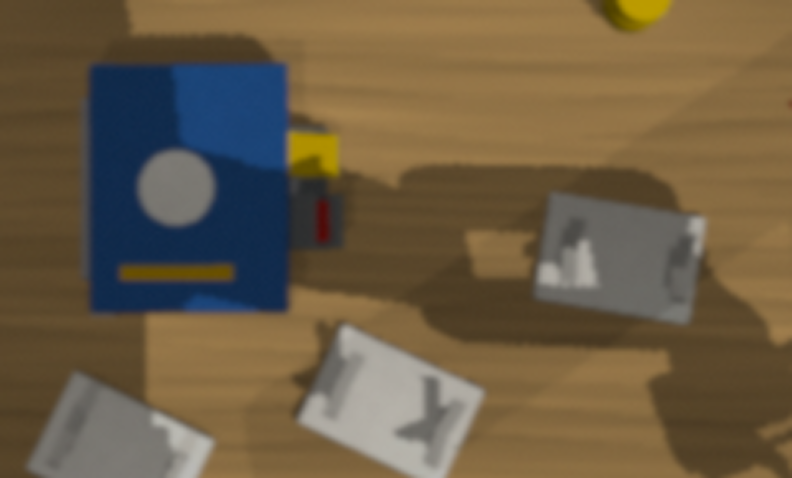

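```bash
python3 -m pendant; python3 -m pendant --help; python3 -m pendant '[{"jaw":1,"linear":[0,0,0],"twist":[0,0,0]}]'; python3 -m pendant '[{"jaw":1,"linear":[0,0,0],"tilt":0,"twist":0}]'
```

```text
invalid input
invalid input: not JSON, or not a number
invalid input
invalid input
```

Only vertical shifts plus twist are available, so any tilt would have to come from how the arm approaches out-of-reach poses. I'll test that at azimuth -90° by pushing in toward the base. There, inward tilt is the +y lean the catch needs.

```bash
python3 -m pendant '[{"jaw":1,"linear":[-3.2,-4,0],"twist":0},{"jaw":1,"linear":[-3.2,-4,0],"twist":0},{"jaw":1,"linear":[-3.2,-4,0],"twist":0},{"jaw":1,"linear":[-3.2,-4,0],"twist":0},{"jaw":1,"linear":[-3.2,-4,0],"twist":0},{"jaw":1,"linear":[1,-3,0],"twist":0},{"jaw":1,"linear":[1,-3,0],"twist":0},{"jaw":1,"linear":[1,-3,0],"twist":0}]'; python3 -c "
from h import *
o=robot.get_obs();print(o['q'],o['position'])
from scipy.spatial.transform import Rotation as R
print(R.from_quat(o['tool_rot']).as_matrix().round(3))"
```

```text
time: 0.77
position: [0.0409, -0.3816, 0.2392]
tool_rot: [0.983, 0.183, 0.0, -0.0]
ft_force: [-0.0, 0.4, 0.8]
grip_width: 0.0869
grip_force: 0.0
[-1.75741890e+00  2.01829433e-01  1.99741965e+00 -2.96911010e-05
  9.43216997e-01 -5.55581681e-01] [ 0.04089763 -0.38161644  0.23922473]
[[ 0.933  0.361  0.   ]
 [ 0.361 -0.933  0.001]
 [ 0.    -0.001 -1.   ]]
```

```bash
python3 -m pendant '[{"jaw":1,"linear":[1,-3,0],"twist":0},{"jaw":1,"linear":[1,-3,0],"twist":0},{"jaw":1,"linear":[1,-3,0],"twist":0},{"jaw":1,"linear":[1,-3,0],"twist":0}]'; python3 -c "
from h import *
o=robot.get_obs();print(o['q'],o['position'])
from scipy.spatial.transform import Rotation as R
print(R.from_quat(o['tool_rot']).as_matrix().round(3))"
```

```text
time: 1.1
position: [0.0356, -0.2551, 0.2393]
tool_rot: [0.983, 0.185, 0.0, -0.0]
ft_force: [-0.9, -0.5, 0.4]
grip_width: 0.087
grip_force: 0.0
[-1.87736794e+00 -1.62334211e-03  2.25007098e+00 -2.21872964e-04
  8.93907862e-01 -6.77873787e-01] [ 0.03562795 -0.25508757  0.23926581]
[[ 0.932  0.363  0.   ]
 [ 0.363 -0.932  0.001]
 [ 0.    -0.001 -1.   ]]
```

```bash
python3 -m pendant '[{"jaw":1,"linear":[0,0,0],"twist":-7},{"jaw":1,"linear":[0,0,0],"twist":-7},{"jaw":1,"linear":[0,0,0],"twist":-7},{"jaw":1,"linear":[0,0,0],"twist":-7},{"jaw":1,"linear":[0,0,0],"twist":-7},{"jaw":1,"linear":[0,0,0],"twist":-7},{"jaw":1,"linear":[0,0,0],"twist":-7},{"jaw":1,"linear":[0,0,0],"twist":-7},{"jaw":1,"linear":[0,0,0],"twist":-7},{"jaw":1,"linear":[0,0,0],"twist":-6},{"jaw":1,"linear":[3,0,0],"twist":0},{"jaw":1,"linear":[3,0,0],"twist":0}]'; python3 -c "
from h import *
o=robot.get_obs();print(o['q'],o['position'])
from scipy.spatial.transform import Rotation as R
print(R.from_quat(o['tool_rot']).as_matrix().round(3))"
```

```text
time: 2.1
position: [0.0348, -0.1973, 0.2396]
tool_rot: [0.705, 0.709, 0.0, -0.0]
ft_force: [-0.6, 1.2, 0.2]
grip_width: 0.0871
grip_force: 0.0
[-1.98284665e+00 -1.25660065e-01  2.35303649e+00 -2.90443439e-04
  9.14312697e-01 -1.98933742e+00] [ 0.03481113 -0.19734914  0.23962668]
[[-0.007  1.    -0.   ]
 [ 1.     0.007  0.   ]
 [ 0.    -0.    -1.   ]]
```

```bash
python3 -m pendant '[{"jaw":1,"linear":[2,0,0],"twist":0},{"jaw":1,"linear":[2,0,0],"twist":0},{"jaw":1,"linear":[1,0,0],"twist":0}]'; python3 -c "
from h import *
o=robot.get_obs();print(o['q'],o['position'])
from scipy.spatial.transform import Rotation as R
print(R.from_quat(o['tool_rot']).as_matrix().round(3))"
```

```text
time: 2.35
position: [0.0364, -0.1441, 0.2387]
tool_rot: [0.705, 0.709, 0.001, -0.0]
ft_force: [-0.9, -0.1, -0.2]
grip_width: 0.0869
grip_force: 0.0
[-2.16606328e+00 -2.81408174e-01  2.43897214e+00 -3.76823638e-04
  9.86894729e-01 -2.17059321e+00] [ 0.03638293 -0.14406991  0.23872197]
[[-0.005  1.     0.001]
 [ 1.     0.005  0.003]
 [ 0.003  0.001 -1.   ]]
```

```bash
python3 -m pendant '[{"jaw":1,"linear":[1.5,0,0],"twist":0},{"jaw":1,"linear":[1,0,0],"twist":0}]'; python3 -c "
from h import *
o=robot.get_obs();print(o['q'],o['position'])
from scipy.spatial.transform import Rotation as R
print(R.from_quat(o['tool_rot']).as_matrix().round(3))"
```

```text
time: 2.52
position: [0.0361, -0.125, 0.2472]
tool_rot: [0.705, 0.709, 0.001, -0.001]
ft_force: [-0.6, -0.7, -0.3]
grip_width: 0.087
grip_force: 0.0
[-2.29912094 -0.39381324  2.4426494  -0.00328219  1.09414967 -2.30221714] [ 0.03609956 -0.12502322  0.2472229 ]
[[-0.005  1.    -0.001]
 [ 1.     0.005  0.003]
 [ 0.003 -0.001 -1.   ]]
```

```bash
python3 -m pendant '[{"jaw":1,"linear":[-3,3,0],"twist":0},{"jaw":1,"linear":[-3,3,0],"twist":0},{"jaw":1,"linear":[-3,3,0],"twist":0},{"jaw":1,"linear":[0,4,0],"twist":0},{"jaw":1,"linear":[0,4,0],"twist":0},{"jaw":1,"linear":[0,4,0],"twist":0},{"jaw":1,"linear":[0,4,0],"twist":0},{"jaw":1,"linear":[1,4,0],"twist":0},{"jaw":1,"linear":[2,4,0],"twist":0},{"jaw":1,"linear":[3,3,0],"twist":0},{"jaw":1,"linear":[4,1,0],"twist":0},{"jaw":1,"linear":[4,0,0],"twist":0}]';python3 -m pendant '[{"jaw":1,"linear":[4,0,0],"twist":0},{"jaw":1,"linear":[4,0,0],"twist":0},{"jaw":1,"linear":[4,0,0],"twist":0},{"jaw":1,"linear":[4,0,0],"twist":0},{"jaw":1,"linear":[4,0,0],"twist":0},{"jaw":1,"linear":[4,0,0],"twist":0},{"jaw":1,"linear":[4,0,0],"twist":0},{"jaw":1,"linear":[4,-1,0],"twist":0},{"jaw":1,"linear":[4,-1,0],"twist":0},{"jaw":1,"linear":[4,-1,0],"twist":0},{"jaw":1,"linear":[4,-1,0],"twist":0},{"jaw":1,"linear":[4,-1,0],"twist":0}]'; python3 -c "
from h import *
o=robot.get_obs();print(o['q'],o['position'])
from scipy.spatial.transform import Rotation as R
print(R.from_quat(o['tool_rot']).as_matrix().round(3))"
```

```text
time: 3.52
position: [0.317, -0.0341, 0.2509]
tool_rot: [0.705, 0.709, 0.001, -0.0]
ft_force: [1.8, 0.1, 0.2]
grip_width: 0.0871
grip_force: 0.0
time: 4.52
position: [0.2604, 0.4465, 0.2518]
tool_rot: [0.705, 0.709, 0.0, -0.001]
ft_force: [1.6, -0.5, -0.4]
grip_width: 0.0873
grip_force: 0.0
[0.82505833 0.36622349 1.68757238 0.00255991 1.08702043 0.8187525 ] [0.26041436 0.44649151 0.25177854]
[[-0.005  1.    -0.001]
 [ 1.     0.005  0.002]
 [ 0.002 -0.001 -1.   ]]
```

```bash
python3 -m pendant '[{"jaw":1,"linear":[4,-1.5,0],"twist":0},{"jaw":1,"linear":[4,-1.5,0],"twist":0},{"jaw":1,"linear":[4,-1.5,0],"twist":0},{"jaw":1,"linear":[4,-1.5,0],"twist":0},{"jaw":1,"linear":[4,-1.5,0],"twist":0},{"jaw":1,"linear":[4,-1.5,0],"twist":0},{"jaw":1,"linear":[4,-1.5,0],"twist":0},{"jaw":1,"linear":[4,-1.5,0],"twist":0},{"jaw":1,"linear":[4,0,0],"twist":0},{"jaw":1,"linear":[4,0,0],"twist":0},{"jaw":1,"linear":[4,0,0],"twist":0},{"jaw":1,"linear":[4,0,0],"twist":0}]';python3 -c "
from h import *
o=robot.get_obs();print(o['q'],o['position'])
from scipy.spatial.transform import Rotation as R
print(R.from_quat(o['tool_rot']).as_matrix().round(3))"; python3 -m pendant '[{"jaw":1,"linear":[4,0,0],"twist":0},{"jaw":1,"linear":[4,0,0],"twist":0},{"jaw":1,"linear":[4,0,0],"twist":0},{"jaw":1,"linear":[4,0,0],"twist":0},{"jaw":1,"linear":[4,0,0],"twist":0},{"jaw":1,"linear":[4,0,0],"twist":0}]'; python3 -c "
from h import *
o=robot.get_obs();print(o['q'],o['position'])
from scipy.spatial.transform import Rotation as R
print(R.from_quat(o['tool_rot']).as_matrix().round(3))"
```

```text
time: 5.52
position: [0.142, 0.9098, 0.2526]
tool_rot: [0.705, 0.709, 0.0, -0.001]
ft_force: [0.2, 2.4, 0.1]
grip_width: 0.0867
grip_force: 0.0
[1.29452206 1.03850858 0.32622812 0.00182327 1.77475964 1.28960446] [0.14203186 0.90977013 0.25260996]
[[-0.005  1.    -0.001]
 [ 1.     0.005  0.003]
 [ 0.003 -0.001 -1.   ]]
time: 6.02
position: [0.1186, 0.9772, 0.2196]
tool_rot: [0.704, 0.707, 0.055, -0.043]
ft_force: [-0.0, 0.0, 1.8]
grip_width: 0.087
grip_force: 0.0
[1.33222739 1.12376401 0.22027206 0.01620784 1.6582106  1.33035794] [0.11863781 0.97724454 0.21964187]
[[-0.006  1.     0.017]
 [ 0.99   0.003  0.139]
 [ 0.139  0.018 -0.99 ]]
```

The reach-limit trick works: the tool is tilting towards +y (8° so far) and the tilt accumulates. I'll continue.

```bash
python3 -m pendant '[{"jaw":1,"linear":[4,0,0],"twist":0},{"jaw":1,"linear":[4,0,0],"twist":0},{"jaw":1,"linear":[4,0,0],"twist":0},{"jaw":1,"linear":[4,0,0],"twist":0},{"jaw":1,"linear":[4,0,0],"twist":0},{"jaw":1,"linear":[4,0,0],"twist":0},{"jaw":1,"linear":[4,0,0],"twist":0},{"jaw":1,"linear":[4,0,0],"twist":0}]'; python3 -c "
from h import *
o=robot.get_obs();print(o['q'],o['position'])
from scipy.spatial.transform import Rotation as R
print(R.from_quat(o['tool_rot']).as_matrix().round(3))"
```

```text
time: 6.68
position: [0.0912, 1.0387, 0.2336]
tool_rot: [0.695, 0.698, 0.136, -0.108]
ft_force: [-0.0, 0.3, 0.3]
grip_width: 0.0871
grip_force: 0.0
[1.3677859  1.12455517 0.21964772 0.03185538 1.45055974 1.36471321] [0.09117479 1.03871048 0.23363958]
[[-0.011  0.999  0.038]
 [ 0.941 -0.002  0.339]
 [ 0.339  0.039 -0.94 ]]
```

```bash
python3 -m pendant '[{"jaw":0.5,"linear":[0,-4,0],"twist":0},{"jaw":0.5,"linear":[0,-4,0],"twist":0},{"jaw":0.5,"linear":[0,-4,0],"twist":0},{"jaw":0.5,"linear":[0,-4,0],"twist":0},{"jaw":0.5,"linear":[0,-4,0],"twist":0},{"jaw":0.5,"linear":[0,-4,0],"twist":0},{"jaw":0.5,"linear":[0,-4,0],"twist":0},{"jaw":0.5,"linear":[4,-0.7,0],"twist":0},{"jaw":0.5,"linear":[4,-0.7,0],"twist":0},{"jaw":0.5,"linear":[4,-0.7,0],"twist":0},{"jaw":0.5,"linear":[4,-0.7,0],"twist":0}]'; python3 -c "
from h import *
o=robot.get_obs();print(o['q'],o['position'])
from scipy.spatial.transform import Rotation as R
print(R.from_quat(o['tool_rot']).as_matrix().round(3))"
```

```text
time: 7.6
position: [-0.1878, 1.0512, 0.2517]
tool_rot: [0.685, 0.692, 0.167, -0.155]
ft_force: [0.5, 1.0, 0.4]
grip_width: 0.0435
grip_force: 0.0
[ 1.65819578  1.1191907   0.21858045 -0.05560748  1.34738118  1.64872916] [-0.18783781  1.05117003  0.25173725]
[[-0.013  1.     0.016]
 [ 0.896  0.005  0.443]
 [ 0.443  0.02  -0.896]]
```

```bash
python3 -m pendant '[{"jaw":0.5,"linear":[4,-0.7,0],"twist":0},{"jaw":0.5,"linear":[4,-0.7,0],"twist":0},{"jaw":0.5,"linear":[4,-0.7,0],"twist":0},{"jaw":0.5,"linear":[4,-0.7,0],"twist":0},{"jaw":0.5,"linear":[4,-0.7,0],"twist":0},{"jaw":0.5,"linear":[4,-0.7,0],"twist":0},{"jaw":0.5,"linear":[4,-0.7,0],"twist":0}]'; python3 -c "
from h import *
o=robot.get_obs();print(o['q'],o['position'])
from scipy.spatial.transform import Rotation as R
print(R.from_quat(o['tool_rot']).as_matrix().round(3))"
```

```text
time: 8.18
position: [-0.1981, 1.0774, 0.3314]
tool_rot: [0.665, 0.679, 0.213, -0.225]
ft_force: [-0.7, -0.3, 0.2]
grip_width: 0.0435
grip_force: 0.0
[ 1.65920271  1.06059867  0.21899418 -0.03245909  1.23314233  1.63942006] [-0.19806937  1.07744302  0.33137057]
[[-0.014  1.    -0.021]
 [ 0.808  0.024  0.588]
 [ 0.589 -0.009 -0.808]]
```

```bash
cat > st.py <<'E'
from h import *
from scipy.spatial.transform import Rotation as R
o=robot.get_obs();print(o['q'].round(3),o['position'].round(4));print(R.from_quat(o['tool_rot']).as_matrix().round(3).tolist())
E
python3 -m pendant '[{"jaw":0.5,"linear":[-2.6,2.4,-1.9],"twist":0},{"jaw":0.5,"linear":[-2.6,2.4,-1.9],"twist":0},{"jaw":0.5,"linear":[-2.6,2.4,-1.9],"twist":0},{"jaw":0.5,"linear":[-2.6,2.4,-1.9],"twist":0},{"jaw":0.5,"linear":[-2.6,2.4,-1.9],"twist":0},{"jaw":0.5,"linear":[-2.6,2.4,-1.9],"twist":0},{"jaw":0.5,"linear":[-2.6,2.4,-1.9],"twist":0},{"jaw":0.5,"linear":[-2.6,2.4,-1.9],"twist":0},{"jaw":0.5,"linear":[-2.6,2.4,-1.9],"twist":0},{"jaw":0.5,"linear":[-2.6,2.4,-1.9],"twist":0},{"jaw":0.5,"linear":[-2.6,2.4,-1.9],"twist":0},{"jaw":0.5,"linear":[-2.6,2.4,-1.9],"twist":0}]'; python3 st.py
```

```text
time: 9.18
position: [0.094, 0.7051, 0.3309]
tool_rot: [0.665, 0.68, 0.214, -0.224]
ft_force: [0.8, 0.2, -0.6]
grip_width: 0.0435
grip_force: 0.0
[1.181 0.377 1.592 0.424 0.629 0.884] [0.094  0.7051 0.3309]
[[-0.015, 1.0, -0.02], [0.808, 0.024, 0.589], [0.589, -0.007, -0.808]]
```

```bash
python3 -m pendant '[{"jaw":0.5,"linear":[-2.7,2.35,-1.8],"twist":0},{"jaw":0.5,"linear":[-2.7,2.35,-1.8],"twist":0},{"jaw":0.5,"linear":[-2.7,2.35,-1.8],"twist":0},{"jaw":0.5,"linear":[-2.7,2.35,-1.8],"twist":0},{"jaw":0.5,"linear":[-2.7,2.35,-1.8],"twist":0},{"jaw":0.5,"linear":[-2.7,2.35,-1.8],"twist":0},{"jaw":0.5,"linear":[-2.7,2.35,-1.8],"twist":0},{"jaw":0.5,"linear":[-2.7,2.35,-1.8],"twist":0},{"jaw":0.5,"linear":[-2.7,2.35,-1.8],"twist":0},{"jaw":0.5,"linear":[-2.7,2.35,-1.8],"twist":0}]'; python3 st.py
```

```text
time: 10.02
position: [0.3371, 0.3863, 0.3157]
tool_rot: [0.665, 0.68, 0.214, -0.223]
ft_force: [0.5, -0.4, -0.6]
grip_width: 0.0435
grip_force: 0.0
[ 0.288  0.197  1.923  0.748  0.989 -0.149] [0.3371 0.3863 0.3157]
[[-0.016, 1.0, -0.018], [0.809, 0.023, 0.587], [0.588, -0.005, -0.809]]
```

```bash
python3 -m pendant '[{"jaw":0.5,"linear":[-2.7,2.35,-1.8],"twist":0},{"jaw":0.5,"linear":[-2.7,2.35,-1.8],"twist":0},{"jaw":0.5,"linear":[-2.7,2.35,-1.8],"twist":0},{"jaw":0.5,"linear":[-2.7,2.35,-1.8],"twist":0},{"jaw":0.5,"linear":[-2.7,2.35,-1.8],"twist":0},{"jaw":0.5,"linear":[-2.7,2.35,-1.8],"twist":0},{"jaw":0.5,"linear":[-2.7,2.35,-1.8],"twist":0},{"jaw":0.5,"linear":[-2.7,2.35,-1.8],"twist":0},{"jaw":0.5,"linear":[-2.7,2.35,-1.8],"twist":0}]'; python3 st.py
```

```text
time: 10.77
position: [0.5555, 0.0991, 0.302]
tool_rot: [0.666, 0.68, 0.213, -0.222]
ft_force: [1.1, 0.7, 0.3]
grip_width: 0.0437
grip_force: 0.0
[-0.322  0.437  1.576  0.591  1.405 -0.526] [0.5555 0.0991 0.302 ]
[[-0.015, 1.0, -0.018], [0.81, 0.023, 0.585], [0.586, -0.006, -0.811]]
```

```bash
python3 -m pendant '[{"jaw":0.46,"linear":[-3.6,-0.06,-0.3],"twist":0},{"jaw":0.46,"linear":[-3.6,-0.06,-0.3],"twist":0},{"jaw":0.46,"linear":[-3.6,-0.06,-0.3],"twist":0},{"jaw":0.46,"linear":[-3.6,-0.06,-0.3],"twist":0},{"jaw":0.46,"linear":[-3.6,-0.06,-0.3],"twist":0},{"jaw":0.46,"linear":[-3.6,-0.06,-0.3],"twist":0},{"jaw":0.46,"linear":[-3.6,-0.06,-0.3],"twist":0},{"jaw":0.46,"linear":[0,0,0],"twist":0}]'; python3 st.py
python3 - <<'E'
from h import *
c=cams.camera("wrist");np.save("pics/w1.npy",c,allow_pickle=True);cv2.imwrite("pics/w1.png",c["color"])
print(c["fov_y"],np.round(c["view"],3).tolist())
E
```

```text
time: 11.43
position: [0.5544, -0.1216, 0.1671]
tool_rot: [0.668, 0.678, 0.212, -0.221]
ft_force: [-1.1, -0.1, -0.6]
grip_width: 0.0403
grip_force: 0.0
[-0.655  0.691  1.522  0.478  1.379 -0.872] [ 0.5544 -0.1216  0.1671]
[[-0.01, 1.0, -0.018], [0.812, 0.018, 0.583], [0.583, -0.009, -0.812]]
71.08692664196728 [[1.0, 0.019, -0.01, -0.551], [0.015, -0.95, -0.312, -0.036], [-0.015, 0.312, -0.95, 0.369], [0.0, 0.0, 0.0, 1.0]]
```

View pics/w1.png

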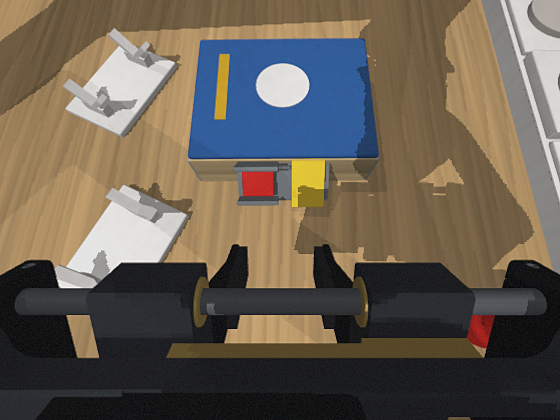

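Run:
```python
from h import *
c=np.load("pics/w1.npy",allow_pickle=True).item();P=cloud(c);hsv=cv2.cvtColor(c["color"],cv2.COLOR_BGR2HSV)
th=np.radians(90.84)
ax=np.array([np.cos(th),np.sin(th),0]);ay=np.array([-np.sin(th),np.cos(th),0]);az=np.array([0,0,1.])
o=np.array([.5518,.0883,0])
def case(p): q=np.asarray(p)-o;return np.stack([q@ax,q@ay,q@az],-1)*1000
U=np.array([.788,0,.616]);N=np.array([-.616,0,.788]);s0=np.array([-102,0,44.])
for n,lo,hi in(("red",(0,150,60),(8,255,255)),("yel",(22,150,80),(33,255,255))):
    m=cv2.inRange(hsv,lo,hi);k=np.zeros_like(m);k[155:215,235:330]=m[155:215,235:330];k=cv2.erode(k,np.ones((3,3)))
    q=case(P[k>0]);d=q-s0
    print(n,len(q),"u",np.percentile(d@U,[1,50,99]).round(1),"n",np.percentile(d@N,[5,50,95]).round(1),"y",np.percentile(q[:,1],[1,50,99]).round(1))
m=cv2.inRange(hsv,(100,120,40),(125,255,255));m[:30]=0;m[170:]=0;m[:,:180]=0;m[:,390:]=0
ct=max(cv2.findContours(m,0,1)[0],key=cv2.contourArea);W=np.array([onz(c,u,v,.062)[:2] for u,v in ct[:,0]],np.float32)
print(cv2.minAreaRect(W)); print(cv2.boxPoints(cv2.minAreaRect(W)))
mk=np.zeros_like(m);cv2.drawContours(mk,[ct],-1,255,-1);print(np.median(P[mk>0][:,2]))
```

```text
red 642 u [-10.7   1.5  12.7] n [-0.8  0.4  1.6] y [10.3 25.5 40.9]
yel 1375 u [-25.3   0.1  24.1] n [-7.2 -6.  -4.8] y [-44.5 -28.1 -11.8]
((0.5520405173301697, 0.08880314230918884), (0.1981727033853531, 0.16058312356472015), 1.3055505752563477)
[[0.4511505  0.16681626]
 [0.45480928 0.00627482]
 [0.6529305  0.01079002]
 [0.6492717  0.17133147]]
0.06357496958693006
```

```bash
python3 -m pendant '[{"jaw":0.46,"linear":[1.67,0.3,0],"twist":0},{"jaw":0.46,"linear":[0,0,3],"twist":0},{"jaw":0.46,"linear":[0,0,3],"twist":0},{"jaw":0.46,"linear":[0,0,3],"twist":0},{"jaw":0.46,"linear":[0,0,2.5],"twist":0},{"jaw":0.46,"linear":[0,0,0],"twist":0},{"jaw":0.46,"linear":[0,0,0],"twist":0}]'; python3 st.py
python3 - <<'E'
from h import *
c=cams.camera("wrist");cv2.imwrite("pics/w2.png",c["color"][100:300,160:400].repeat(3,0).repeat(3,1))
E
```

```text
time: 12.07
position: [0.554, -0.0316, 0.0884]
tool_rot: [0.664, 0.681, 0.212, -0.224]
ft_force: [0.7, 0.2, 0.4]
grip_width: 0.0398
grip_force: 0.0
[-0.532  0.78   1.644  0.57   1.158 -0.908] [ 0.554  -0.0316  0.0884]
[[-0.017, 1.0, -0.023], [0.809, 0.027, 0.587], [0.587, -0.009, -0.809]]
```

View pics/w2.png

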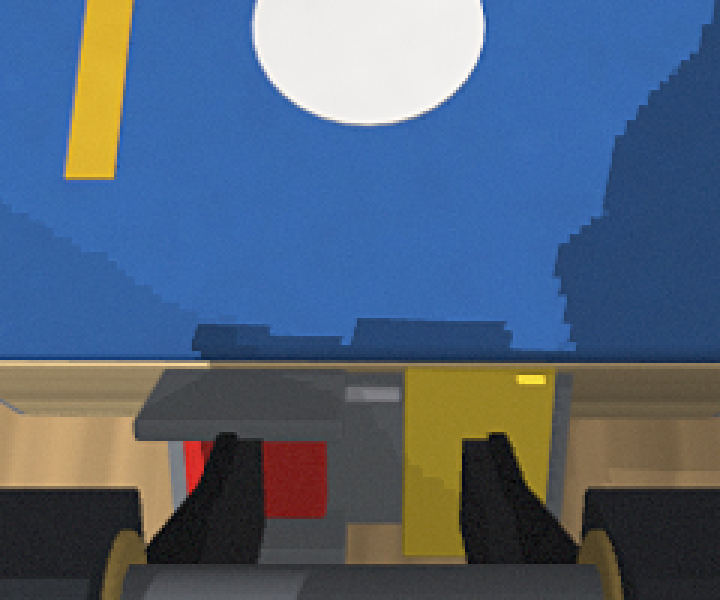

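```bash
python3 -m pendant '[{"jaw":0.46,"linear":[-0.55,0.05,0],"twist":0},{"jaw":0.46,"linear":[-0.55,0.05,0],"twist":0},{"jaw":0.46,"linear":[0,0,0],"twist":0},{"jaw":0.46,"linear":[0,0,0],"twist":0}]'
python3 - <<'E'
from h import *
from scipy.spatial.transform import Rotation as R
s=robot.get_obs();M=R.from_quat(s['tool_rot']).as_matrix();tip=s['position']+.017*M[:,2];d=tip-np.array([.5545,-.0133,.0449])
print(s['position'].round(4),"u,n,x mm",1e3*(d[1]*.788+d[2]*.616),1e3*(-.616*d[1]+.788*d[2]),1e3*d[0],M.round(3).tolist())
E
```

```text
time: 12.45
position: [0.5559, -0.0445, 0.0811]
tool_rot: [0.666, 0.679, 0.213, -0.223]
ft_force: [-0.9, 0.1, -0.6]
grip_width: 0.0405
grip_force: 0.0
[ 0.5559 -0.0445  0.0811] u,n,x mm -2.964658218083888 30.74678804587839 1.0609663304500527 [[-0.014, 1.0, -0.019], [0.81, 0.022, 0.586], [0.586, -0.007, -0.81]]
```

```bash
cat > un.py <<'E'
from h import *
from scipy.spatial.transform import Rotation as R
s=robot.get_obs();M=R.from_quat(s['tool_rot']).as_matrix();tip=s['position']+.017*M[:,2];d=tip-np.array([.5545,-.0133,.0449])
print("u %.1f n %.1f x %.1f F.n %.1f"%(1e3*(d[1]*.788+d[2]*.616),1e3*(-.616*d[1]+.788*d[2]),1e3*d[0],-M[:,2]@s['ft_force']))
E
python3 -m pendant '[{"jaw":0.46,"linear":[0.3,0,0],"twist":0},{"jaw":0.46,"linear":[0,0,0.9],"twist":0},{"jaw":0.46,"linear":[0,0,0.9],"twist":0},{"jaw":0.46,"linear":[0,0,0.7],"twist":0},{"jaw":0.46,"linear":[0,0,0],"twist":0},{"jaw":0.46,"linear":[0,0,0],"twist":0}]'; python3 un.py; python3 -m pendant '[{"jaw":0.46,"linear":[0,0,0],"twist":0}]';python3 un.py
```

```text
time: 12.95
position: [0.554, -0.0251, 0.0614]
tool_rot: [0.665, 0.68, 0.212, -0.225]
ft_force: [0.1, 0.5, -0.2]
grip_width: 0.0404
grip_force: 0.0
u 0.2 n 3.3 x -0.9 F.n -0.4
time: 13.03
position: [0.5546, -0.0258, 0.0618]
tool_rot: [0.665, 0.68, 0.212, -0.224]
ft_force: [-0.3, 0.2, -0.3]
grip_width: 0.0402
grip_force: 0.0
u -0.0 n 4.1 x -0.2 F.n -0.4
```

```bash
python3 -m pendant '[{"jaw":0.46,"linear":[0,0,0.15],"twist":0},{"jaw":0.46,"linear":[0,0,0.15],"twist":0},{"jaw":0.46,"linear":[0,0,0.15],"twist":0},{"jaw":0.46,"linear":[0,0,0.1],"twist":0},{"jaw":0.46,"linear":[0,0,0],"twist":0}]'; python3 un.py; python3 -m pendant '[{"jaw":0.46,"linear":[0,0,0.1],"twist":0},{"jaw":0.46,"linear":[0,0,0.1],"twist":0},{"jaw":0.46,"linear":[0,0,0.1],"twist":0},{"jaw":0.46,"linear":[0,0,0.1],"twist":0},{"jaw":0.46,"linear":[0,0,0.1],"twist":0},{"jaw":0.46,"linear":[0,0,0],"twist":0}]'; python3 un.py
```

```text
time: 13.45
position: [0.5547, -0.023, 0.0578]
tool_rot: [0.666, 0.68, 0.213, -0.223]
ft_force: [0.3, -1.2, 1.6]
grip_width: 0.04
grip_force: 0.9
u -0.3 n -0.8 x -0.2 F.n 2.0
time: 13.95
position: [0.5547, -0.0206, 0.0538]
tool_rot: [0.666, 0.68, 0.212, -0.223]
ft_force: [-1.4, -5.4, 6.2]
grip_width: 0.0399
grip_force: 3.9
u -0.9 n -5.5 x -0.1 F.n 8.2
```

```bash
python3 -m pendant '[{"jaw":0.46,"linear":[0,0,0.1],"twist":0},{"jaw":0.46,"linear":[0,0,0],"twist":0},{"jaw":0.46,"linear":[0,0,0],"twist":0}]'; python3 un.py; python3 -m pendant '[{"jaw":0.46,"linear":[0,0,-0.1],"twist":0},{"jaw":0.46,"linear":[0,0,-0.1],"twist":0},{"jaw":0.46,"linear":[0,0,-0.1],"twist":0},{"jaw":0.46,"linear":[0,0,-0.1],"twist":0},{"jaw":0.46,"linear":[0,0,-0.1],"twist":0},{"jaw":0.46,"linear":[0,0,-0.1],"twist":0},{"jaw":0.46,"linear":[0,0,-0.1],"twist":0},{"jaw":0.46,"linear":[0,0,0],"twist":0}]'; python3 un.py
```

```text
time: 14.2
position: [0.5547, -0.0205, 0.0531]
tool_rot: [0.666, 0.68, 0.212, -0.223]
ft_force: [-2.8, -5.5, 7.0]
grip_width: 0.0401
grip_force: 4.3
u -1.3 n -6.1 x -0.1 F.n 8.9
time: 14.87
position: [0.5543, -0.0231, 0.0584]
tool_rot: [0.665, 0.68, 0.212, -0.224]
ft_force: [-1.3, -0.8, 0.4]
grip_width: 0.0402
grip_force: 0.4
u -0.0 n -0.3 x -0.6 F.n 0.8
```

```bash
cat > lid.py <<'E'
from h import *
import sys
c=cams.camera("wrist");P=cloud(c);hsv=cv2.cvtColor(c["color"],cv2.COLOR_BGR2HSV)
th=np.radians(90.84);ax=np.array([np.cos(th),np.sin(th),0]);ay=np.array([-np.sin(th),np.cos(th),0]);az=np.array([0,0,1.]);o=np.array([.5518,.0883,0])
m=cv2.inRange(hsv,(100,120,40),(125,255,255));m[230:]=0;k=cv2.erode(m,np.ones((7,7)))>0
q=P[k]-o;q=q[q[:,2]<.4];x=q@ax*1e3;y=q@ay*1e3;z=q[:,2]*1e3;s=(abs(y)<90)&(x>-100)
f=np.polyfit(x[s],z[s],1);print("lid pts",s.sum(),"x range",np.percentile(x[s],[2,98]).round(),"angle rad",-np.arctan(f[0]).round(3),"z at x=-70",np.polyval(f,-70).round(1))
if len(sys.argv)>1: cv2.imwrite(sys.argv[1],c["color"])
E
python3 lid.py; python3 un.py
```

```text
lid pts 45005 x range [-76.  72.] angle rad 0.043 z at x=-70 69.8
u -0.0 n -0.3 x -0.5 F.n 0.9
```

```bash
cat > plan.py <<'E'
import numpy as np
from scipy.optimize import brentq
H=np.array([80,54.]);T0=np.array([-98,39.])-H;U=np.array([.788,.616]);N=np.array([-.616,.788])
X=np.array([.81,.586]);Z=np.array([.586,-.81])
def rot(v,t):c,s=np.cos(t),np.sin(t);return np.array([v[0]*c+v[1]*s,-v[0]*s+v[1]*c])
def contact(tip,w=9.5):
    best=None
    for sgn in(-1,1):
        A=tip+sgn*w*X
        f=lambda t:(A-H-rot(T0,t))@rot(N,t)
        if f(-.05)*f(1.6)<0:
            t=brentq(f,-.05,1.6);u=(A-H-rot(T0,t))@rot(U,t)
            if best is None or t<best[0]:best=(t,u,sgn)
    return best
def tip_for(t,uc,w=9.5): # tip centre with lower corner on tab at uc
    return H+rot(T0,t)+uc*rot(U,t)+w*X
if __name__=="__main__":
    s=np.array([-102,44.])
    for w in(9.5,5):
        print("w",w)
        for n in range(0,30,4): print(n,np.round(contact(s+4*U*min(1,n/8)+n*N,w),3))
    tip=s+4*U+28*N
    print(tip)
    for t in np.arange(.2,1.25,.1): print(round(t,2),tip_for(t,-20+12*min(1,(t-.2)/.3)).round(1))
E
python3 plan.py
```

```text
w 9.5
0 [  0.042 -13.808  -1.   ]
4 [  0.067 -14.481  -1.   ]
8 [  0.092 -15.274  -1.   ]
12 [  0.116 -18.034  -1.   ]
16 [  0.14  -20.842  -1.   ]
20 [  0.163 -23.698  -1.   ]
24 [  0.185 -26.599  -1.   ]
28 [  0.207 -29.542  -1.   ]
w 5
0 [ 0.042 -9.321 -1.   ]
4 [  0.068 -10.066  -1.   ]
8 [  0.094 -10.932  -1.   ]
12 [  0.118 -13.761  -1.   ]
16 [  0.142 -16.638  -1.   ]
20 [  0.166 -19.561  -1.   ]
24 [  0.189 -22.528  -1.   ]
28 [  0.212 -25.535  -1.   ]
[-116.096   68.528]
0.2 [-107.6   71.3]
0.3 [-101.7   92.1]
0.4 [-93.7 111.9]
0.5 [-83.6 130.4]
0.6 [-75.7 147.2]
0.7 [-66.1 163.1]
0.8 [-55.  177.9]
0.9 [-42.5 191.5]
1.0 [-28.7 203.9]
1.1 [-13.7 214.8]
1.2 [  2.3 224.1]
```

```bash
python3 -m pendant '[{"jaw":0.46,"linear":[0.1,0,-0.2],"twist":0},{"jaw":0.46,"linear":[0.1,0,-0.25],"twist":0},{"jaw":0.46,"linear":[0.1,0,-0.25],"twist":0},{"jaw":0.46,"linear":[0.1,0,-0.25],"twist":0},{"jaw":0.46,"linear":[0,0,-0.25],"twist":0},{"jaw":0.46,"linear":[0,0,0],"twist":0}]'; python3 un.py; python3 lid.py
```

```text
time: 15.42
position: [0.5551, -0.0276, 0.0712]
tool_rot: [0.666, 0.68, 0.213, -0.223]
ft_force: [0.0, 0.3, 2.3]
grip_width: 0.0399
grip_force: 1.0
u 4.3 n 12.5 x 0.2 F.n 1.6
lid pts 39395 x range [-75.  71.] angle rad 0.123 z at x=-70 82.1
```

```bash
python3 -m pendant '[{"jaw":0.46,"linear":[0,0,-0.25],"twist":0},{"jaw":0.46,"linear":[0.05,0,-0.25],"twist":0},{"jaw":0.46,"linear":[0,0,-0.25],"twist":0},{"jaw":0.46,"linear":[0,0,-0.25],"twist":0},{"jaw":0.46,"linear":[0,0,-0.2],"twist":0},{"jaw":0.46,"linear":[0,0,0],"twist":0}]'; python3 un.py; python3 lid.py
```

```text
time: 15.97
position: [0.5551, -0.0342, 0.0808]
tool_rot: [0.666, 0.68, 0.213, -0.223]
ft_force: [-0.4, 0.5, 2.6]
grip_width: 0.0399
grip_force: 1.0
u 5.0 n 24.2 x 0.3 F.n 1.8
lid pts 34495 x range [-74.  71.] angle rad 0.19 z at x=-70 92.7
```

```bash
python3 -m pendant '[{"jaw":0.46,"linear":[0.5,0,-0.42],"twist":0},{"jaw":0.46,"linear":[0.62,0,-0.36],"twist":0},{"jaw":0.46,"linear":[0.62,0,-0.34],"twist":0},{"jaw":0.46,"linear":[0.7,0,-0.34],"twist":0},{"jaw":0.46,"linear":[0.6,0,-0.38],"twist":0},{"jaw":0.46,"linear":[0.6,0,-0.38],"twist":0},{"jaw":0.46,"linear":[0.6,0,-0.38],"twist":0},{"jaw":0.46,"linear":[0.63,0,-0.3],"twist":0},{"jaw":0.46,"linear":[0.63,0,-0.3],"twist":0},{"jaw":0.46,"linear":[0.63,0,-0.3],"twist":0},{"jaw":0.46,"linear":[0,0,0],"twist":0}]'; python3 un.py; python3 lid.py pics/w3.png
```

```text
time: 16.93
position: [0.5547, -0.0037, 0.1462]
tool_rot: [0.665, 0.68, 0.213, -0.224]
ft_force: [0.0, -2.8, 2.8]
grip_width: 0.0401
grip_force: 1.8
u 69.4 n 57.0 x -0.1 F.n 3.9
lid pts 20773 x range [-55.  70.] angle rad 0.506 z at x=-70 148.7
```

View pics/w3.png

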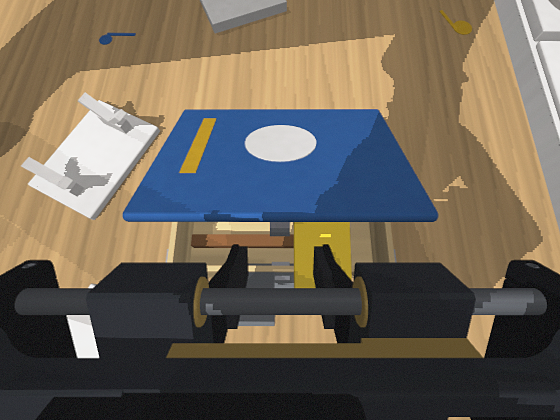

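Lid is at 0.51 rad and resting against the right finger on the yellow tab (320,245). The roller shows below at (240,241). I'll keep following the lid up.

```bash
python3 -m pendant '[{"jaw":0.46,"linear":[0.54,0,-0.3],"twist":0},{"jaw":0.46,"linear":[0.54,0,-0.3],"twist":0},{"jaw":0.46,"linear":[0.54,0,-0.3],"twist":0},{"jaw":0.46,"linear":[0.57,0,-0.24],"twist":0},{"jaw":0.46,"linear":[0.57,0,-0.24],"twist":0},{"jaw":0.46,"linear":[0.57,0,-0.24],"twist":0},{"jaw":0.46,"linear":[0.59,0,-0.18],"twist":0},{"jaw":0.46,"linear":[0.59,0,-0.18],"twist":0},{"jaw":0.46,"linear":[0.59,0,-0.18],"twist":0},{"jaw":0.46,"linear":[0,0,0],"twist":0}]'; python3 un.py; python3 lid.py
```

```text
time: 17.82
position: [0.5543, 0.025, 0.1933]
tool_rot: [0.665, 0.68, 0.213, -0.224]
ft_force: [-0.9, -0.4, 3.3]
grip_width: 0.04
grip_force: 1.2
u 121.0 n 76.4 x -0.6 F.n 2.9
lid pts 11414 x range [-26.  69.] angle rad 0.829 z at x=-70 228.3
```

```bash
python3 -m pendant '[{"jaw":0.46,"linear":[0.6,0,-0.12],"twist":0},{"jaw":0.46,"linear":[0.6,0,-0.12],"twist":0},{"jaw":0.46,"linear":[0.6,0,-0.12],"twist":0},{"jaw":0.46,"linear":[0.61,0,-0.07],"twist":0},{"jaw":0.46,"linear":[0.61,0,-0.07],"twist":0},{"jaw":0.46,"linear":[0.61,0,-0.07],"twist":0},{"jaw":0.46,"linear":[0.61,0,0],"twist":0},{"jaw":0.46,"linear":[0.61,0,0],"twist":0},{"jaw":0.46,"linear":[0.61,0,0],"twist":0},{"jaw":0.46,"linear":[0.61,0,0.06],"twist":0},{"jaw":0.46,"linear":[0.61,0,0.06],"twist":0},{"jaw":0.46,"linear":[0,0,0],"twist":0}]'; python3 un.py; python3 lid.py
```

```text
time: 18.87
position: [0.5537, 0.0765, 0.2358]
tool_rot: [0.665, 0.68, 0.213, -0.224]
ft_force: [-1.2, -0.7, 0.8]
grip_width: 0.0402
grip_force: 0.8
u 187.8 n 78.1 x -1.2 F.n 1.0
lid pts 2070 x range [25. 63.] angle rad 1.159 z at x=-70 423.3
```

```bash
python3 -m pendant '[{"jaw":0.46,"linear":[0.6,0,0.1],"twist":0},{"jaw":0.46,"linear":[0.6,0,0.1],"twist":0},{"jaw":0.46,"linear":[0,0,-0.4],"twist":0},{"jaw":0.46,"linear":[0,0,-0.4],"twist":0},{"jaw":0.46,"linear":[0,0,-0.8],"twist":0},{"jaw":0.46,"linear":[0,0,-1.5],"twist":0},{"jaw":0.46,"linear":[0,0,-2.5],"twist":0},{"jaw":0.46,"linear":[0,0,-2.5],"twist":0},{"jaw":0.46,"linear":[-2,0,-2],"twist":0},{"jaw":0.46,"linear":[-3,0,-1],"twist":0},{"jaw":0.46,"linear":[-3,0,0],"twist":0},{"jaw":0.46,"linear":[0,0,0],"twist":0}]'; python3 st.py
python3 - <<'E'
from h import *
for n in ("top","wrist"):
    c=cams.camera(n);np.save(f"pics/{n}4.npy",c,allow_pickle=True);cv2.imwrite(f"pics/{n}4.png",c["color"])
a=cv2.imread("pics/top4.png")[130:300,180:420];a=cv2.resize(a,(560,397));b=cv2.imread("pics/wrist4.png")[:,:]
cv2.imwrite("pics/j4.png",cv2.resize(np.vstack([a,b]),(411,600)))
E
```

```text
time: 19.92
position: [0.5572, -0.0492, 0.281]
tool_rot: [0.668, 0.678, 0.211, -0.222]
ft_force: [0.2, 0.1, -0.2]
grip_width: 0.0402
grip_force: 0.0
[-0.554  0.513  1.502  0.509  1.514 -0.7  ] [ 0.5572 -0.0492  0.281 ]
[[-0.008, 1.0, -0.019], [0.812, 0.018, 0.584], [0.584, -0.011, -0.812]]
```

View pics/j4.png

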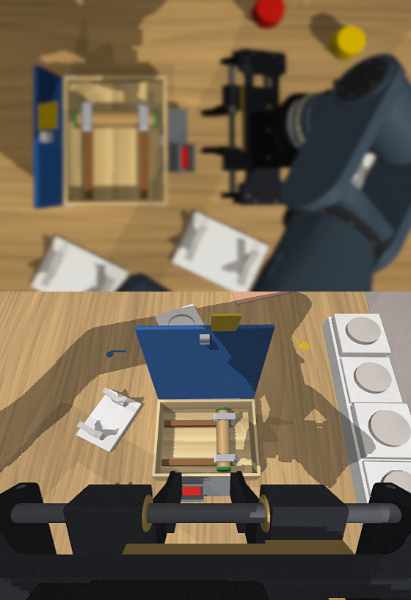

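Run:
```python
from h import *
c=np.load("pics/wrist4.npy",allow_pickle=True).item();P=cloud(c)
th=np.radians(91.0);ax=np.array([np.cos(th),np.sin(th),0]);ay=np.array([-np.sin(th),np.cos(th),0]);o=np.array([.5520,.0885,0])
q=P-o;x=q@ax*1e3;y=q@ay*1e3;z=q[...,2]*1e3
for lo,hi in((-30,-10),(-10,10),(10,30)):
    k=(x>lo)&(x<hi)&(y>-65)&(y<-5)&(z>34)
    yy=y[k];zz=z[k];A=np.c_[2*yy,2*zz,np.ones(k.sum())];s=np.linalg.lstsq(A,yy**2+zz**2,rcond=None)[0]
    print(lo,k.sum(),"y",np.percentile(yy,[2,50,98]).round(1),"ztop",np.percentile(zz,[50,95]).round(1),"circ",s[:2].round(1),np.sqrt(s[2]+s[0]**2+s[1]**2).round(1))
# clips: heights around x=+-44
for cx in(-44,44):
    k=(abs(x-cx)<7)&(y>-75)&(y<15)&(z>20)&(z<90);print(cx,k.sum(),np.percentile(z[k],[50,95,99]).round(),np.percentile(y[k][z[k]>44],[2,98]).round())
hsv=cv2.cvtColor(c["color"],cv2.COLOR_BGR2HSV);g=cv2.inRange(hsv,(45,80,30),(85,255,255))>0
k=g&(abs(x)<80)&(abs(y)<95)&(z<60);print("green",k.sum(),[(x[k&(s*x>0)].mean().round(1),y[k&(s*x>0)].mean().round(1),z[k&(s*x>0)].mean().round(1)) for s in(-1,1)])
```

```text
-30 239 y [-48.1 -34.5 -22. ] ztop [45.  47.5] circ [-35.5  33.9] 13.2
-10 230 y [-47.4 -34.7 -22.1] ztop [44.9 47.5] circ [-35.3  33.9] 13.2
10 221 y [-48.  -34.  -22.2] ztop [44.9 47.5] circ [-35.3  33.8] 13.4
-44 402 [51. 52. 53.] [-60. -17.]
44 374 [51. 52. 53.] [-59. -16.]
green 184 [(np.float64(-62.8), np.float64(-35.0), np.float64(39.4)), (np.float64(65.1), np.float64(-34.4), np.float64(43.1))]
```

```bash
cat > go.py <<'E'
import sys
from h import *
from scipy.spatial.transform import Rotation as R
t=np.array([float(a) for a in sys.argv[1:4]])
s=robot.get_obs();M=R.from_quat(s['tool_rot']).as_matrix();d=t-s['position']
print("tool cm",(M.T@d*100).round(2),"world mm",(d*1e3).round(1),M.round(3).tolist(),"F",s['ft_force'].round(1))
E
python3 -m pendant '[{"jaw":0.69,"linear":[-0.6,0.7,3.5],"twist":0},{"jaw":0.69,"linear":[-0.6,0.7,3.5],"twist":0},{"jaw":0.69,"linear":[-0.6,0.7,3.5],"twist":0},{"jaw":0.69,"linear":[-0.6,0.7,3.5],"twist":0},{"jaw":0.69,"linear":[-0.6,0.7,3.5],"twist":0},{"jaw":0.69,"linear":[0,0,0],"twist":0},{"jaw":0.69,"linear":[0,0,0],"twist":0},{"jaw":0.69,"linear":[0,0,0],"twist":0}]'; python3 go.py .5874 .088 .039
```

```text
time: 20.68
position: [0.5895, 0.0356, 0.1253]
tool_rot: [0.665, 0.68, 0.213, -0.223]
ft_force: [-0.4, -0.0, 0.3]
grip_width: 0.0602
grip_force: 0.0
tool cm [-0.81 -0.03 10.07] world mm [ -2.1  52.4 -86.3] [[-0.016, 1.0, -0.02], [0.81, 0.024, 0.586], [0.586, -0.007, -0.81]] F [-0.4 -0.   0.3]
```

```bash
python3 -m pendant '[{"jaw":0.69,"linear":[-0.4,0,0],"twist":0},{"jaw":0.69,"linear":[-0.4,0,2],"twist":0},{"jaw":0.69,"linear":[0,0,2],"twist":0},{"jaw":0.69,"linear":[0,0,2],"twist":0},{"jaw":0.69,"linear":[0,0,0.5],"twist":0},{"jaw":0.69,"linear":[0,0,0],"twist":0},{"jaw":0.69,"linear":[0,0,0],"twist":0}]'; python3 go.py .5874 .088 .039
```

```text
time: 21.27
position: [0.5885, 0.0661, 0.0678]
tool_rot: [0.666, 0.68, 0.213, -0.222]
ft_force: [0.4, -0.5, -0.3]
grip_width: 0.0599
grip_force: 0.0
tool cm [ 0.08 -0.04  3.62] world mm [ -1.1  21.9 -28.8] [[-0.015, 1.0, -0.019], [0.81, 0.023, 0.586], [0.586, -0.006, -0.81]] F [ 0.4 -0.5 -0.3]
```

```bash
python3 -m pendant '[{"jaw":0.69,"linear":[0.05,-0.05,1],"twist":0},{"jaw":0.69,"linear":[0,0,1],"twist":0},{"jaw":0.69,"linear":[0,0,1],"twist":0},{"jaw":0.69,"linear":[0,0,0.5],"twist":0},{"jaw":0.69,"linear":[0,0,0],"twist":0},{"jaw":0.69,"linear":[0,0,0],"twist":0}]'; python3 go.py .5874 .088 .039
python3 - <<'E'
from h import *
c=cams.camera("wrist");cv2.imwrite("pics/w5.png",c["color"])
E
```

```text
time: 21.77
position: [0.5859, 0.0886, 0.0379]
tool_rot: [0.665, 0.68, 0.212, -0.224]
ft_force: [0.4, -0.4, 0.1]
grip_width: 0.0601
grip_force: 0.0
tool cm [ 0.01  0.15 -0.12] world mm [ 1.5 -0.6  1.1] [[-0.014, 1.0, -0.022], [0.809, 0.024, 0.587], [0.587, -0.01, -0.809]] F [ 0.4 -0.4  0.1]
```

View pics/w5.png

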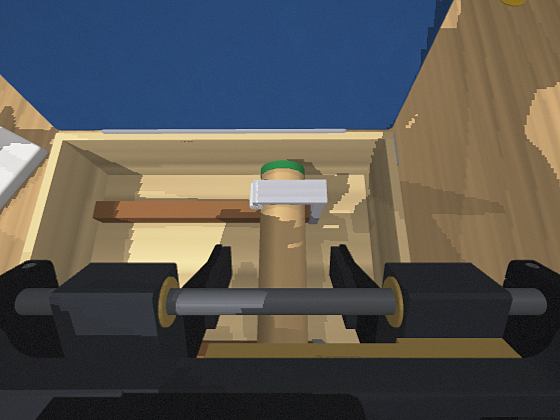

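Roller (column 284) lies midway between the fingers (inner edges at 230 and 332), the clip is well clear, and no force is felt. I'll close the gripper.

```bash
python3 -m pendant '[{"jaw":0.45,"linear":[0,0,0],"twist":0},{"jaw":0.33,"linear":[0,0,0],"twist":0},{"jaw":0.25,"linear":[0,0,0],"twist":0},{"jaw":0.25,"linear":[0,0,0],"twist":0},{"jaw":0.25,"linear":[0,0,0],"twist":0},{"jaw":0.25,"linear":[0,0,0],"twist":0}]' 12; python3 go.py .5874 .088 .039
```

```text
time: 22.32
position: [0.5863, 0.088, 0.0386]
tool_rot: [0.666, 0.68, 0.213, -0.224]
ft_force: [-0.6, -0.5, 0.2]
grip_width: 0.028
grip_force: 0.0
tool cm [ 0.02  0.11 -0.04] world mm [ 1.1 -0.   0.4] [[-0.014, 1.0, -0.021], [0.81, 0.024, 0.587], [0.587, -0.009, -0.81]] F [-0.6 -0.5  0.2]
```

```bash
python3 -m pendant '[{"jaw":0.2,"linear":[0,0,0],"twist":0},{"jaw":0.2,"linear":[0,0,0],"twist":0}]' 25; python3 -m pendant '[{"jaw":0.2,"linear":[0,-0.3,0],"twist":0},{"jaw":0.2,"linear":[0,-0.3,0.01],"twist":0},{"jaw":0.2,"linear":[0,-0.3,0],"twist":0},{"jaw":0.2,"linear":[0,-0.3,0.01],"twist":0},{"jaw":0.2,"linear":[0,0,0],"twist":0}]'
```

```text
time: 22.48
position: [0.5864, 0.088, 0.0386]
tool_rot: [0.666, 0.68, 0.213, -0.223]
ft_force: [-0.2, -0.5, 0.4]
grip_width: 0.0273
grip_force: 25.0
time: 22.9
position: [0.5774, 0.0876, 0.0386]
tool_rot: [0.667, 0.679, 0.215, -0.221]
ft_force: [6.0, 3.3, -3.6]
grip_width: 0.0277
grip_force: 25.0
```

```bash
python3 -m pendant '[{"jaw":0.2,"linear":[0,-0.3,0],"twist":0},{"jaw":0.2,"linear":[0,-0.3,0.01],"twist":0},{"jaw":0.2,"linear":[0,-0.3,0],"twist":0},{"jaw":0.2,"linear":[0,-0.3,0.01],"twist":0},{"jaw":0.2,"linear":[0,-0.3,0.01],"twist":0},{"jaw":0.2,"linear":[0,0,0],"twist":0}]';python3 -m pendant '[{"jaw":0.2,"linear":[0,-0.3,0],"twist":0},{"jaw":0.2,"linear":[0,-0.3,0.01],"twist":0},{"jaw":0.2,"linear":[0,-0.3,0],"twist":0},{"jaw":0.2,"linear":[0,-0.3,0.01],"twist":0},{"jaw":0.2,"linear":[0,-0.3,0.01],"twist":0},{"jaw":0.2,"linear":[0,0,0],"twist":0}]'
```

```text
time: 23.4
position: [0.5588, 0.0874, 0.0385]
tool_rot: [0.666, 0.68, 0.212, -0.224]
ft_force: [0.9, -1.9, 1.5]
grip_width: 0.0274
grip_force: 25.0
time: 23.9
position: [0.5437, 0.0877, 0.0385]
tool_rot: [0.666, 0.679, 0.213, -0.224]
ft_force: [1.1, -0.4, 4.5]
grip_width: 0.027
grip_force: 25.0
```

```bash
python3 -m pendant '[{"jaw":0.2,"linear":[0,-0.4,0],"twist":0},{"jaw":0.2,"linear":[0,-0.4,0],"twist":0},{"jaw":0.2,"linear":[0,-0.4,0],"twist":0},{"jaw":0.2,"linear":[0,0,0],"twist":0},{"jaw":0.2,"linear":[0.3,0,-0.4],"twist":0},{"jaw":0.2,"linear":[0.6,0,-0.8],"twist":0},{"jaw":0.2,"linear":[1.2,0,-1.6],"twist":0},{"jaw":0.2,"linear":[1.8,0,-2.4],"twist":0},{"jaw":0.2,"linear":[1.8,0,-2.4],"twist":0},{"jaw":0.2,"linear":[1.8,0,-2.4],"twist":0},{"jaw":0.2,"linear":[0,0,0],"twist":0},{"jaw":0.2,"linear":[0,0,0],"twist":0}]'; python3 st.py
python3 - <<'E'
from h import *
for n in ("top","wrist"):
    c=cams.camera(n);np.save(f"pics/{n}6.npy",c,allow_pickle=True);cv2.imwrite(f"pics/{n}6.png",c["color"])
a=cv2.imread("pics/top6.png")[130:300,180:420];a=cv2.resize(a,(560,397));b=cv2.imread("pics/wrist6.png")
cv2.imwrite("pics/j6.png",cv2.resize(np.vstack([a,b]),(411,600)))
E
```

```text
time: 24.9
position: [0.5331, 0.0892, 0.1647]
tool_rot: [0.665, 0.681, 0.212, -0.222]
ft_force: [-1.2, 0.2, -1.3]
grip_width: 0.0272
grip_force: 25.0
[-0.352  0.61   1.746  0.639  1.14  -0.754] [0.5331 0.0892 0.1647]
[[-0.017, 1.0, -0.02], [0.811, 0.025, 0.585], [0.585, -0.007, -0.811]]
```

View pics/j6.png

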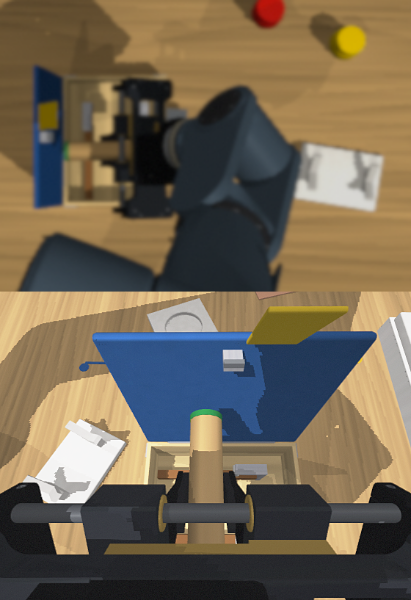

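```bash
python3 - <<'E'
from h import *
from scipy.spatial.transform import Rotation as R
c=np.load("pics/wrist6.npy",allow_pickle=True).item();P=cloud(c)
s=robot.get_obs();p=s['position'];a=np.array([-.0175,1,0]);b=np.array([1,.0175,0])
hsv=cv2.cvtColor(c["color"],cv2.COLOR_BGR2HSV);g=cv2.inRange(hsv,(45,80,30),(85,255,255))>0
q=P-p;al=q@a;ac=q@b;z=q[...,2]
k=g&(abs(al)<.1)&(abs(ac)<.03);print("green",k.sum(),"along mm",np.percentile(al[k]*1e3,[2,50,98]).round(1),"across",np.median(ac[k]*1e3).round(1))
for lo,hi in((.02,.035),(.035,.05),(.05,.058)):
    m=(al>lo)&(al<hi)&(abs(ac)<.016)&(abs(z)<.04);print(lo,m.sum(),"across",np.percentile(ac[m]*1e3,[2,50,98]).round(1),"ztop",np.percentile(z[m]*1e3,[50,95]).round(1))
E
python3 -m pendant '[{"jaw":0.2,"linear":[-1.5,-0.2,-1.1],"twist":3},{"jaw":0.2,"linear":[-3,-0.3,-2.2],"twist":3},{"jaw":0.2,"linear":[-3,-0.3,-2.2],"twist":3.3},{"jaw":0.2,"linear":[-3,-0.3,-2.2],"twist":3},{"jaw":0.2,"linear":[-3,-0.3,-2.2],"twist":0},{"jaw":0.2,"linear":[-3,-0.3,-2.2],"twist":0},{"jaw":0.2,"linear":[-3,-0.3,-2.2],"twist":0},{"jaw":0.2,"linear":[0,0,0],"twist":0},{"jaw":0.2,"linear":[0,0,0],"twist":0}]'; python3 st.py
```

```text
green 343 along mm [62.1 64.9 67.6] across 0.8
0.02 1143 across [-11.9   1.1  13.5] ztop [7.4 9.5]
0.035 1041 across [-12.3   1.   13.5] ztop [7.5 9.4]
0.05 527 across [-12.    0.9  13.6] ztop [7.4 9.5]
time: 25.75
position: [0.4898, -0.1508, 0.1667]
tool_rot: [0.736, 0.603, 0.187, -0.246]
ft_force: [-0.8, 0.0, 0.1]
grip_width: 0.0274
grip_force: 25.0
[-0.763  0.652  1.628  0.433  1.363 -0.765] [ 0.4898 -0.1508  0.1667]
[[0.204, 0.979, -0.021], [0.794, -0.153, 0.588], [0.572, -0.136, -0.809]]
```

```bash
python3 - <<'E'
from h import *
c=np.load("pics/scene0.npy",allow_pickle=True).item();P=cloud(c).reshape(-1,3)
k=(abs(P[:,0]-.501)<.08)&(abs(P[:,1]+.2655)<.085)&(P[:,2]>.006)&(P[:,2]<.06);q=P[k]
e=np.array([np.cos(np.radians(81)),np.sin(np.radians(81)),0]);f=np.array([-e[1],e[0],0]);d=q-np.array([.501,-.2655,0])
b=q[:,2]<.014;print("board along",np.percentile(d[b]@e*1e3,[1,99]).round(1),"across",np.percentile(d[b]@f*1e3,[1,99]).round(1))
t=q[:,2]>.03
for s in(-1,1):
    m=t&(s*(d@e)>0);print(m.sum(),"along",np.percentile(d[m]@e*1e3,[5,50,95]).round(1),"across",np.percentile(d[m]@f*1e3,[2,50,98]).round(1),q[m][:,2].max())
E
python3 -m pendant '[{"jaw":0.2,"linear":[-2.8,0.9,-1],"twist":0},{"jaw":0.2,"linear":[-2.8,0.9,-1],"twist":0},{"jaw":0.2,"linear":[-2.8,0.8,-1],"twist":0},{"jaw":0.2,"linear":[-2.8,0.8,-1],"twist":0},{"jaw":0.2,"linear":[0,0,0],"twist":0},{"jaw":0.2,"linear":[0,0,0],"twist":0}]'; python3 go.py .5016 -.2673 .0492
```

```text
board along [-62.9  64.5] across [-45.5  43.6]
72 along [-51.  -43.1 -38.6] across [-27.5  11.5  26.2] 0.04785854092491156
70 along [38.7 45.8 50.2] across [-26.8  13.7  26.8] 0.04777966371878672
time: 26.25
position: [0.502, -0.2658, 0.1304]
tool_rot: [0.734, 0.604, 0.187, -0.247]
ft_force: [0.3, 0.4, -1.0]
grip_width: 0.0274
grip_force: 25.0
tool cm [-4.78  1.09  6.47] world mm [ -0.4  -1.5 -81.2] [[0.201, 0.979, -0.023], [0.794, -0.149, 0.589], [0.574, -0.137, -0.808]] F [ 0.3  0.4 -1. ]
```

```bash
python3 -m pendant '[{"jaw":0.2,"linear":[-0.9,0.2,1.3],"twist":0},{"jaw":0.2,"linear":[-0.9,0.2,1.3],"twist":0},{"jaw":0.2,"linear":[-0.9,0.2,1.3],"twist":0},{"jaw":0.2,"linear":[-0.9,0.2,1.2],"twist":0},{"jaw":0.2,"linear":[0,0,0],"twist":0},{"jaw":0.2,"linear":[0,0,0],"twist":0},{"jaw":0.2,"linear":[0,0,0],"twist":0}]'; python3 go.py .5016 -.2673 .0492
python3 - <<'E'
from h import *
from scipy.spatial.transform import Rotation as R
c=cams.camera("scene");cv2.imwrite("pics/s7.png",cv2.resize(c["color"][140:300,80:330],(750,480),interpolation=cv2.INTER_CUBIC))
E
```

```text
time: 26.83
position: [0.5022, -0.2663, 0.0695]
tool_rot: [0.734, 0.605, 0.187, -0.245]
ft_force: [0.7, 0.2, 0.0]
grip_width: 0.0272
grip_force: 25.0
tool cm [-1.25  0.23  1.58] world mm [ -0.6  -1.  -20.3] [[0.199, 0.98, -0.021], [0.796, -0.149, 0.587], [0.572, -0.134, -0.809]] F [0.7 0.2 0. ]
```

View pics/s7.png

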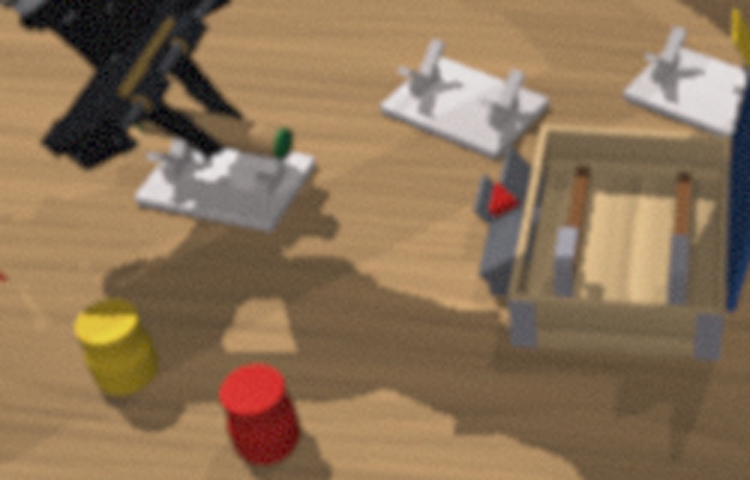

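```bash
python3 -m pendant '[{"jaw":0.2,"linear":[-0.33,0,0.4],"twist":0},{"jaw":0.2,"linear":[-0.29,0.07,0.4],"twist":0},{"jaw":0.2,"linear":[-0.29,0.07,0.4],"twist":0},{"jaw":0.2,"linear":[0,0,0],"twist":0},{"jaw":0.2,"linear":[0,0,0],"twist":0}]'; python3 go.py .5016 -.2673 .0492;python3 -m pendant '[{"jaw":0.2,"linear":[-0.09,0.02,0.12],"twist":0},{"jaw":0.2,"linear":[-0.09,0.02,0.12],"twist":0},{"jaw":0.2,"linear":[0,0,0],"twist":0},{"jaw":0.2,"linear":[0,0,0],"twist":0}]'; python3 go.py .5016 -.2673 .0492
```

```text
time: 27.3
position: [0.501, -0.267, 0.0537]
tool_rot: [0.735, 0.604, 0.187, -0.246]
ft_force: [0.3, -1.0, -0.8]
grip_width: 0.0271
grip_force: 25.0
tool cm [-0.28  0.12  0.35] world mm [ 0.6 -0.3 -4.5] [[0.2, 0.98, -0.021], [0.796, -0.149, 0.587], [0.572, -0.134, -0.809]] F [ 0.3 -1.  -0.8]
time: 27.63
position: [0.5012, -0.2672, 0.0511]
tool_rot: [0.735, 0.604, 0.187, -0.245]
ft_force: [0.5, 0.2, -0.6]
grip_width: 0.0273
grip_force: 25.0
tool cm [-0.11  0.06  0.14] world mm [ 0.4 -0.1 -1.9] [[0.199, 0.98, -0.021], [0.796, -0.149, 0.587], [0.572, -0.134, -0.81]] F [ 0.5  0.2 -0.6]
```

```bash
python3 -m pendant '[{"jaw":0.2,"linear":[-0.06,0.02,0.08],"twist":0},{"jaw":0.2,"linear":[-0.06,0.02,0.08],"twist":0},{"jaw":0.2,"linear":[0,0,0],"twist":0},{"jaw":0.2,"linear":[0,0,0],"twist":0}]'; python3 -m pendant '[{"jaw":0.2,"linear":[-0.06,0.02,0.08],"twist":0},{"jaw":0.2,"linear":[0,0,0],"twist":0},{"jaw":0.2,"linear":[0,0,0],"twist":0}]'
```

```text
time: 27.97
position: [0.5015, -0.2673, 0.0497]
tool_rot: [0.734, 0.604, 0.188, -0.245]
ft_force: [-1.3, -0.5, 4.3]
grip_width: 0.0271
grip_force: 25.0
time: 28.22
position: [0.5015, -0.2674, 0.0496]
tool_rot: [0.734, 0.604, 0.188, -0.245]
ft_force: [-0.9, -1.3, 9.3]
grip_width: 0.0275
grip_force: 25.0
```

```bash
python3 -m pendant '[{"jaw":0.36,"linear":[0.04,0,-0.06],"twist":0},{"jaw":0.4,"linear":[0,0,0],"twist":0},{"jaw":0.46,"linear":[0,0,0],"twist":0},{"jaw":0.52,"linear":[0,0,0],"twist":0},{"jaw":0.55,"linear":[0,0,0],"twist":0},{"jaw":0.55,"linear":[0,0,0],"twist":0}]'; python3 -m pendant '[{"jaw":0.55,"linear":[0,0,-0.5],"twist":0},{"jaw":0.55,"linear":[0,0,-1],"twist":0},{"jaw":0.55,"linear":[0,0,-2],"twist":0},{"jaw":0.55,"linear":[0,0,-3],"twist":0},{"jaw":0.55,"linear":[0,0,-3],"twist":0},{"jaw":0.55,"linear":[0,0,-3],"twist":0},{"jaw":0.55,"linear":[0,0,-2],"twist":0},{"jaw":0.55,"linear":[0,0,0],"twist":0},{"jaw":0.55,"linear":[0,0,0],"twist":0},{"jaw":0.55,"linear":[0,0,0],"twist":0}]'
python3 - <<'E'
from h import *
c=cams.camera("wrist");P=cloud(c)
hsv=cv2.cvtColor(c["color"],cv2.COLOR_BGR2HSV);g=cv2.inRange(hsv,(45,80,30),(85,255,255))>0
e=np.array([np.cos(np.radians(81)),np.sin(np.radians(81)),0]);f=np.array([-e[1],e[0],0]);d=P-np.array([.501,-.2655,0])
al=d@e*1e3;ac=d@f*1e3;z=P[...,2]*1e3
k=g&(abs(al)<90)&(abs(ac)<30)&(z<70);print("green",k.sum(),np.percentile(al[k],[2,98]).round(1) if k.any() else "")
for lo in(-60,-30,-10,10,30,52):
    m=(al>lo)&(al<lo+10)&(abs(ac)<16)&(z>44)&(z<70)
    if m.sum()>5: print(lo,m.sum(),"across",np.percentile(ac[m],[2,98]).round(1),"ztop",np.percentile(z[m],95).round(1))
c2=cams.camera("scene");a=cv2.resize(c2["color"][140:300,60:330],(560,332));cv2.imwrite("pics/j8.png",cv2.resize(np.vstack([a,c["color"]]),(447,600)))
E
```

```text
time: 28.72
position: [0.5015, -0.2672, 0.0484]
tool_rot: [0.735, 0.604, 0.187, -0.245]
ft_force: [0.3, 0.1, -0.6]
grip_width: 0.0461
grip_force: 0.0
time: 29.55
position: [0.5039, -0.3513, 0.1654]
tool_rot: [0.734, 0.604, 0.187, -0.246]
ft_force: [-0.1, 0.7, 0.5]
grip_width: 0.0481
grip_force: 0.0
green 326 [-65.1  65.3]
-60 279 across [-13.9  11.1] ztop 58.6
-30 267 across [-14.   11.9] ztop 58.7
-10 250 across [-14.   12.9] ztop 58.5
10 236 across [-14.   11.4] ztop 58.6
30 217 across [-13.4  11.9] ztop 58.5
52 208 across [-13.5  12.5] ztop 58.6
```

View pics/j8.png

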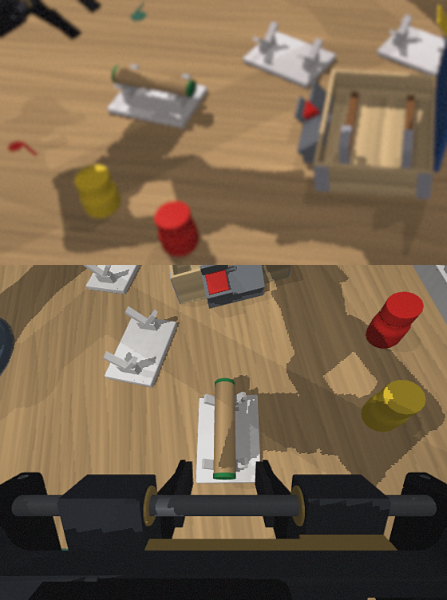

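The roller lies level and centred in both V's of the correct rest (ends at -65.1 and +65.3 mm). The lid is open, the pots are untouched, and the arm is clear. Handing in.

```bash
python3 -c "
from rig import robot
print(robot.hand_in())"
```

```text
the job is handed in; nothing more can be done
None
```

I handed the job in at about 30 s on the robot's clock. The lid was eased to fully open, and the roller was slid sideways out of its clips and laid level and centred in the far-right rest. In the last pictures the pots look untouched; I did not check the tile separately. The moves had no tilt control, so I tilted the tool for the catch by pushing the arm past its reach.

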